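Hang up the reading magnifiers

ROBOT

A 6-joint arm with a two-finger parallel gripper is mounted at the origin on the work surface; the furniture and walls round the work are solid. World frame = base frame: x ahead of the robot, y to its left, z up, the work surface at z = 0. Lengths are in mm, angles in rad, forces in N, time in s.
With the tool pointing down it reaches from about 300 to 775 mm from the base axis. Payload 14.6 kg.
Tool frame: the origin (TCP) lies between the finger pads; the fingertips stand 25 mm ahead of it and the grasp point (between the pads) lies 6 mm ahead of it; z points along the fingers, y is the line along which they close (so a half turn about z gives the same grasp; the last joint's range is limited). The gripper opens to 94 mm and grips with 3 to 60 N. Pads are 16 mm wide; open, the fingers measure 119 mm over their backs; the gripper's body (75 mm by 177 mm) begins 78 mm behind the grasp point.
Start: joints at [-1.341, 0.3, 1.521, -0, 1.321, -0.067], TCP at [160.847, -525.945, 230.446] pointing down, gripper open.
Joint ranges: [-3.03, 3.03], [-0.79, 2.21], [0.23, 2.52], [-1.04, 4.18], [0, 3.07], [-2.55, 2.55]. Speed limits (rad/s): [2.22, 2.22, 2.57, 3.14, 3.14, 3.14].

INTERFACE

Orientations are given as [roll, pitch, yaw] about the fixed x, y, z axes, in that order (R = Rz(yaw) Ry(pitch) Rx(roll)).
In Python, from cell import manip gives the robot as it stands. The module is installed in compiled form; this text tells all that it offers.
- The arm moves only by the tool step_arm, never from a script. Its argument "series" is one flat list of numbers, 5 for each row, row after row: the shift along the world's x, y, z in mm, then the turn about the world's z in rad, then the closure, from 0 (fully open) to 1 (shut). In form: [dx, dy, dz, spin, jaw, dx, dy, dz, spin, jaw, ...]. A call has 1 to 20 rows; each row shifts and turns the commanded pose from where the row before left it; what a row does not reach is not made up. A row lasts 1/8 s, in which the tool goes at most 62.5 mm and 10.7 degrees, less where a joint would pass 70% of its speed; a pose out of reach is approached as far as the arm can. A call is refused whole if a number of a shift passes 62.5 or a number of a turn 0.188, either way. A call with a gripper value outside its range is refused whole. The fingers move at their own pace and stop on an object; "squeeze" is the grip in N (left out, the last holds). Time passes only in rows, so rows that do not move let the fingers close. It gives the time, the measured TCP pose, the force, the opening and the grip force at its end, in the units of the state.
- manip.read_state(): the state, without advancing time (a new reading comes with each control period).
- manip.camera(name): name is "side" or "top"; returns (picture, depth): 480x640x3 uint8, blue, green, red; 480x640 float32, mm along the optical axis (not along the pixel's ray), 0 where there is no reading.
- manip.camera_info(name): a dict with "fovy" (degrees; the focal length in pixels is half the picture's height over the tangent of half this angle, whatever the lens; pixels are square), "cx", "cy" (the principal point, pixels), "eye" and "orientation" of the camera in the world. Camera axes: x right, y down, z forward; pixel columns grow to the right and rows downward; lengths in mm; the calibration is good to about 2 mm. A picture is of the moment at which its call begins. camera_info takes no time and is no camera call.
- manip.sign_off(): hands the job in; it is judged then, once.
The state is a dict: "clock": time; "joints": joint angles; "qd": joint speeds; "effort": joint torques, N m; "eef_pos": TCP position; "eef_rot": TCP orientation; "wrist_force": force on the tool from outside, world axes, zero at the start; "moment": the same for the moment, N m; "finger_gap": finger opening in mm; "finger_force": force on a finger pad.
Only numpy, scipy, OpenCV 4.12 (cv2) and the standard library are available. Lean on these libraries where they do the work, as an engineer would, in place of code of your own. Each camera call takes 0.05 s, during which the arm holds its last target. There are 200 camera calls.

TASK

Put the three rectangular reading magnifiers away: take each from the sloping rest and hang it by the hole in its handle on the arm of the hook stand, the largest first in the rear seat next to the post, then the middle-sized one in the middle seat, then the smallest in the front seat by the upturned tip. Leave all three hanging straight and still, each in its own seat between the small collars, and do not push or knock over the ink bottle or the pocket watch.

Things in the scene. Friction and masses are not known exactly. Their poses are not given: they have to be found in the camera images.
- large: Largest reading magnifier: rectangular lens (solid) in a dark frame 90 mm wide (y), 84 tall (z); flat straight wooden handle 36 mm wide (y) with a round end and a 26 mm hole centred at z = 178 mm; length 196, all 10 mm thick (x); about 190 g. Origin: middle of the frame's foot (end away from the handle), mid-thickness; z along the handle to the hole.
- medium: Middle-sized reading magnifier: rectangular lens (solid) in a dark frame 74 mm wide (y), 70 tall (z); flat straight wooden handle 36 mm wide (y) with a round end and a 26 mm hole centred at z = 152 mm; length 170, all 10 mm thick (x); about 140 g. Origin: middle of the frame's foot (end away from the handle), mid-thickness; z along the handle to the hole.
- small: Smallest reading magnifier: rectangular lens (solid) in a dark frame 58 mm wide (y), 56 tall (z); flat straight wooden handle 36 mm wide (y) with a round end and a 26 mm hole centred at z = 126 mm; length 144, all 10 mm thick (x); about 100 g. Origin: middle of the frame's foot (end away from the handle), mid-thickness; z along the handle to the hole.
- large_hole (a point): Centre of the hanging hole of the largest magnifier; axes as the magnifier's.
- medium_hole (a point): Centre of the hanging hole of the middle-sized magnifier; axes as the magnifier's.
- small_hole (a point): Centre of the hanging hole of the smallest magnifier; axes as the magnifier's.
- rest: Low wooden rest, 118 mm (x) by 312 mm (y), 105 mm high, fixed. Origin: centre of its underside; z up, y along it, x to its far side. The magnifiers stand in its groove side by side, about 88 mm apart, in any order, foot down, leaning 30 degrees from upright towards -x (the robot) on a brass rail, handles sticking up past it.
- rest_groove (a point): Middle of the groove's floor, at the feet of the magnifiers: rest x = 35, z = 22 mm. The groove is 16 mm wide; its back wall is 13 mm and its front lip 6 mm high along the handle, so a magnifier is drawn out along its handle.
- rest_rail (a point): Middle of the brass rail, radius 5.5 mm, along the rest's y, behind the magnifiers, 80 mm up the handle's line from the groove's floor.
- stand: Hook stand, fixed: round wooden base of radius 66 mm; brass post at x = +50 mm, bent at the top into a level arm (rod radius 3 mm) towards -x, axis at z = 240 mm, y = 0. Nothing is above the arm but its tip. Origin: centre of the base's underside, z up. Ball collars of radius 5.5 mm at x = +14 and -14 mm part three seats. A hanging magnifier has its hole's centre 10 mm below the arm's axis.
- seat_rear (a point): Middle of the rear seat, on the arm's axis (stand x = +28 mm), between post and first collar; axes as the stand's.
- seat_middle (a point): Middle of the middle seat, on the arm's axis (stand x = 0), between the collars; axes as the stand's.
- seat_front (a point): Middle of the front seat, on the arm's axis (stand x = -28 mm), between second collar and tip; axes as the stand's.
- hook_tip (a point): Centre of the 4 mm radius ball at the arm's upturned end: stand x = -57 mm, 11 mm above the arm's axis. A magnifier held upright passes straight over it with the hole's centre about 6 mm above the arm's axis.
- mug: Stoneware mug, 82 mm wide and 94 mm high, at the left; bystander. Origin: centre of the underside.
- ink_bottle: Square ink bottle, 47 mm wide and 56 mm high, loose in front of the work; bystander. Origin: centre of the underside.
- pocket_watch: Nickel pocket watch lying flat, 47 x 68 x 12 mm, loose in front of the rest; bystander. Origin: centre of the underside.

How it is judged (in metres and radians):
On the way, in this order (a step that is already met when the one before it is completed fails the run):
1. the largest magnifier hangs released in the rear seat (x of large_hole in the frame of seat_rear between -0.01 and 0.016 m and y of large_hole in the frame of seat_rear between -0.006 and 0.006 m and z of large_hole in the frame of seat_rear between -0.014 and -0.006 m and angle between large's own z axis and vertical below 0.12 rad and contact force between large and the fingers below 0.1 N), for 0.2 s.
2. with the largest still there, the middle-sized one hangs released in the middle seat (x of large_hole in the frame of seat_rear between -0.01 and 0.016 m and y of large_hole in the frame of seat_rear between -0.006 and 0.006 m and z of large_hole in the frame of seat_rear between -0.014 and -0.006 m and angle between each of large, medium's own z axis and vertical below 0.12 rad and x of medium_hole in the frame of seat_middle between -0.01 and 0.01 m and y of medium_hole in the frame of seat_middle between -0.006 and 0.006 m and z of medium_hole in the frame of seat_middle between -0.014 and -0.006 m and contact force between medium and the fingers below 0.1 N), for 0.2 s.
3. with both still there, the smallest hangs released in the front seat (x of large_hole in the frame of seat_rear between -0.01 and 0.016 m and y of large_hole in the frame of seat_rear between -0.006 and 0.006 m and z of large_hole in the frame of seat_rear between -0.014 and -0.006 m and angle between each of large, medium, small's own z axis and vertical below 0.12 rad and x of medium_hole in the frame of seat_middle between -0.01 and 0.01 m and y of medium_hole in the frame of seat_middle between -0.006 and 0.006 m and z of medium_hole in the frame of seat_middle between -0.014 and -0.006 m and x of small_hole in the frame of seat_front between -0.018 and 0.01 m and y of small_hole in the frame of seat_front between -0.006 and 0.006 m and z of small_hole in the frame of seat_front between -0.014 and -0.006 m and contact force between small and the fingers below 0.1 N), for 0.2 s.
At the end, for the whole second after the job is handed in: All three hang released: largest in the rear, medium in the middle, smallest in front; hole centre within 10 mm of the seat along the arm (16 mm towards the post at the rear, 18 mm towards the tip in front), 6 mm sideways, 6 to 14 mm below the arm axis; within 0.12 rad of upright; below 0.03 m/s (x of large_hole in the frame of seat_rear between -0.01 and 0.016 m and y of large_hole in the frame of seat_rear between -0.006 and 0.006 m and z of large_hole in the frame of seat_rear between -0.014 and -0.006 m and angle between each of large, medium, small's own z axis and vertical below 0.12 rad and x of medium_hole in the frame of seat_middle between -0.01 and 0.01 m and y of medium_hole in the frame of seat_middle between -0.006 and 0.006 m and z of medium_hole in the frame of seat_middle between -0.014 and -0.006 m and x of small_hole in the frame of seat_front between -0.018 and 0.01 m and y of small_hole in the frame of seat_front between -0.006 and 0.006 m and z of small_hole in the frame of seat_front between -0.014 and -0.006 m and linear speed of each of large, medium, small below 0.03 m/s); the robot touches nothing.
It fails at once if the ink bottle is pushed more than 20 mm or tipped over (distance of ink_bottle from where it was at the start of the episode above 0.02 m or angle between ink_bottle's own z axis and vertical above 0.4 rad).
It fails at once if the pocket watch is pushed more than 20 mm or tipped over (distance of pocket_watch from where it was at the start of the episode above 0.02 m or angle between pocket_watch's own z axis and vertical above 0.4 rad).
It also fails if it takes over 72 s, if anything falls off the work surface, if the arm or the gripper's body presses on something with over 40 N, if the wrist force passes 120 N, or if a joint passes its speed limit or range.

## Working session

There is one attempt and no reset: what is moved stays moved. The work goes in short steps, Python scripts to look and compute and a tool call to move; the robot and the scene stay as the last step left them, time stands still between calls to the robot, and variables do not carry over. Pictures are saved under pics/ and viewed, at most 10 in all, crops included, and the job is handed in when it is done.

Besides the shell and the picture viewer there is one more tool, called after "Request:" as name(argument=value, ...) on one line, values as JSON. step_arm: Moves the arm, as the interface text tells. Its arguments: {"type":"object","properties":{"series":{"type":"array"},"squeeze":{"type":"number"}},"required":["series"]}

```bash
mkdir -p pics; cat > h.py <<'E'
import numpy as np, cv2
from cell import manip
from scipy.spatial.transform import Rotation as R
def info(n):
    i=manip.camera_info(n); f=240/np.tan(np.radians(i["fovy"])/2); return i,f
def rot(o):
    o=np.array(o,float)
    return o if o.shape==(3,3) else R.from_euler('xyz',o).as_matrix()
def pts(n,d):
    i,f=info(n); v,u=np.mgrid[:480,:640]
    c=np.dstack([(u-i["cx"])/f*d,(v-i["cy"])/f*d,d]); return c@rot(i["orientation"]).T+np.array(i["eye"])
def grab(n,tag):
    im,d=manip.camera(n); cv2.imwrite(f"pics/{tag}.png",im); np.savez(f"{tag}_{n}.npz",im=im,d=d); return im,d
E
python3 - <<'E'
from h import *
for n in("side","top"):
    print(manip.camera_info(n)); im,d=grab(n,"a_"+n); print((d>0).mean())
print(manip.read_state())
E
```

```text
{'fovy': 50.280501020938466, 'cx': 318.1349814802297, 'cy': 229.11151350655743, 'eye': array([ 134.99041001, 1091.42378883,  884.29777374]), 'orientation': array([-2.24243194,  0.02353991, -2.7057306 ])}
0.9959928385416666
{'fovy': 42.67200285542117, 'cx': 325.29256602831254, 'cy': 248.53240585459983, 'eye': array([ 324.56085734,  260.00747958, 1527.11074174]), 'orientation': array([-3.00675051, -0.00623156, -1.54896367])}
0.9959602864583333
{'clock': 0.1, 'joints': array([-1.34061107e+00,  3.00382957e-01,  1.52148566e+00, -7.47700878e-06,
        1.32069084e+00, -6.66168701e-02]), 'qd': array([ 1.09300378e-03, -2.61388727e-03, -1.81404853e-03, -9.35141827e-05,
        1.71126341e-03, -1.71442965e-03]), 'effort': array([ 1.99938469e-03, -5.32638788e+01, -3.53278363e+01,  7.09833833e-02,
        2.35228508e-02, -5.18824459e-05]), 'eef_pos': array([ 160.79700442, -525.76582886,  229.97503156]), 'eef_rot': array([-3.14062752e+00, -5.71309247e-05,  2.96803951e-01]), 'wrist_force': array([-0.02957009,  0.28065022, -0.05769969]), 'moment': array([-0.0226715 ,  0.01763964,  0.0095145 ]), 'finger_force': 0.0, 'finger_gap': 94.06920968996849}
```

View pics/a_side.png

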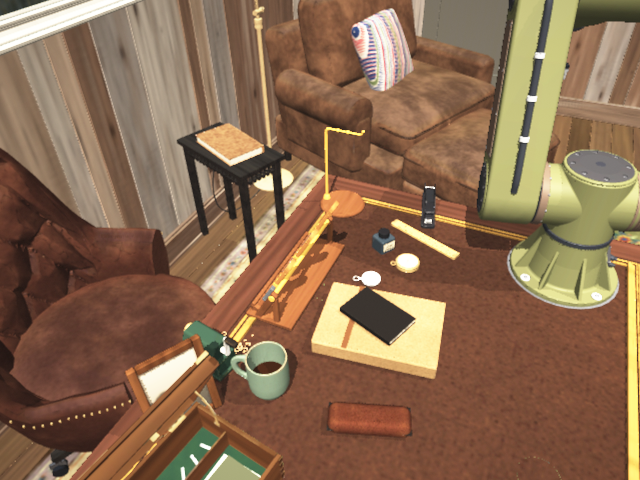

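View pics/a_top.png

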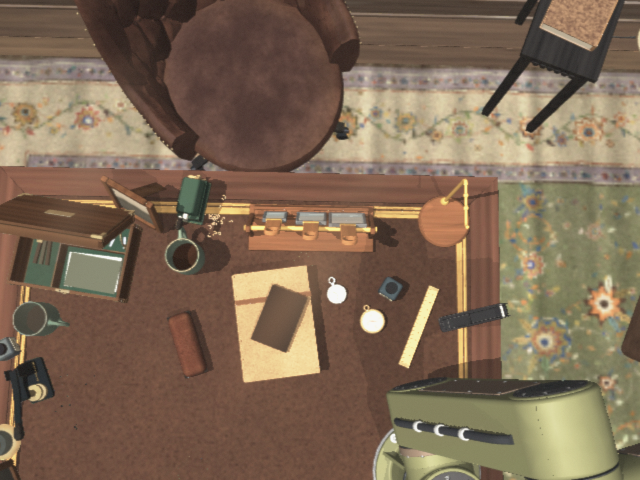

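The side view shows the stand's arm from (327,128) to (363,133), the rest around (300,270), the ink bottle at (384,240) and the watches around (370,278) and (406,263). The top view shows the rest at (310,230) with small, medium and large from left to right, at columns 275, 311 and 348. The arm runs from (465,182) to (465,228).

```bash
python3 - <<'E'
from h import *
a=np.load("a_top_top.npz"); b=np.load("a_side_side.npz")
c=a["im"][170:310,235:480]; c=cv2.resize(c,None,fx=3.2,fy=3.2,interpolation=cv2.INTER_CUBIC)
e=b["im"][115:335,235:425]; e=cv2.resize(e,None,fx=2.7,fy=2.7,interpolation=cv2.INTER_CUBIC)
cv2.imwrite("pics/c1.png",c); cv2.imwrite("pics/c2.png",e)
P=pts("top",a["d"]);Q=pts("side",b["d"])
for n,u,v in [("basestand",435,225),("arm",464,200),("arm",465,215),("arm",464,226),("L",348,234),("M",311,230),("S",275,228),("watch",336,293),("ink",390,288),("table",400,350),("rail",255,229),("rail",370,229),("restfront",310,246)]: print(n,P[v,u].round())
for n,u,v in [("arm",345,130),("arm",327,131),("tip",363,132),("base",345,205),("table",400,300)]: print(n,Q[v,u].round())
# high points in work region
for nm,X in(("top",P),("side",Q)):
    m=(X[...,2]>225)&(X[...,2]<280)&(abs(X[...,1])<250)&(X[...,0]>400)&(X[...,0]<900)
    v,u=np.nonzero(m); print(nm,m.sum()); 
    p=X[m]; o=np.argsort(p[:,0])
    for k in o[::max(1,len(o)//18)]: print(u[k],v[k],p[k].round(1))
E
```

```text
basestand [596. -18.  13.]
arm [664. -94.  -0.]
arm [579. -42. 235.]
arm [596. -92.   9.]
L [545. 205. 158.]
M [555. 289. 140.]
S [560. 373. 126.]
watch [421. 226.   8.]
ink [433.  98.  51.]
table [285.  66.  -1.]
rail [563. 423.  89.]
rail [569. 150.  92.]
restfront [536. 293.   7.]
arm [ 978. -959. -272.]
arm [653. -40. 233.]
tip [550. -42. 250.]
base [593. -30.  11.]
table [325. 291.  35.]
top 172
466 228 [547.9 -39.3 253.2]
465 226 [553.1 -38.6 247.2]
465 223 [560.5 -39.9 242.1]
466 220 [567.3 -42.4 240.6]
465 217 [573.5 -40.  242.2]
465 214 [580.6 -40.8 239.1]
467 211 [587.4 -45.4 237.9]
466 208 [592.4 -41.5 245.4]
467 206 [596.4 -43.3 247.2]
467 204 [602.5 -45.2 239.1]
466 201 [609.6 -43.9 235.9]
467 198 [615.2 -45.  240.6]
465 196 [620.5 -41.8 236.2]
466 193 [624.6 -41.5 247. ]
466 191 [631.2 -43.7 237.6]
467 188 [637.4 -45.4 239.6]
467 185 [644.  -45.5 239.5]
464 183 [648.7 -39.6 237.5]
463 181 [654.3 -38.6 232.7]
463 179 [659.5 -39.3 229.8]
side 115
364 131 [546.9 -40.4 253.8]
362 131 [551.  -36.6 254.8]
361 134 [556.5 -44.8 241. ]
358 134 [563.6 -41.3 241.3]
355 134 [571.9 -40.8 239.9]
352 134 [579.5 -38.8 239.3]
350 132 [588.5 -46.9 239.4]
348 132 [591.9 -41.  241.6]
346 131 [596.7 -38.6 244.7]
344 131 [604.9 -44.9 240. ]
341 130 [613.3 -44.2 241.6]
339 129 [617.3 -39.8 245.9]
337 130 [621.3 -35.9 244.1]
336 129 [629.2 -47.3 240. ]
333 130 [633.6 -37.2 241. ]
331 129 [643.  -45.3 238.2]
329 129 [647.2 -41.6 239.1]
327 131 [652.6 -40.2 232.8]
326 131 [655.8 -40.7 231.9]
325 130 [659.7 -42.9 233. ]
```

View pics/c1.png

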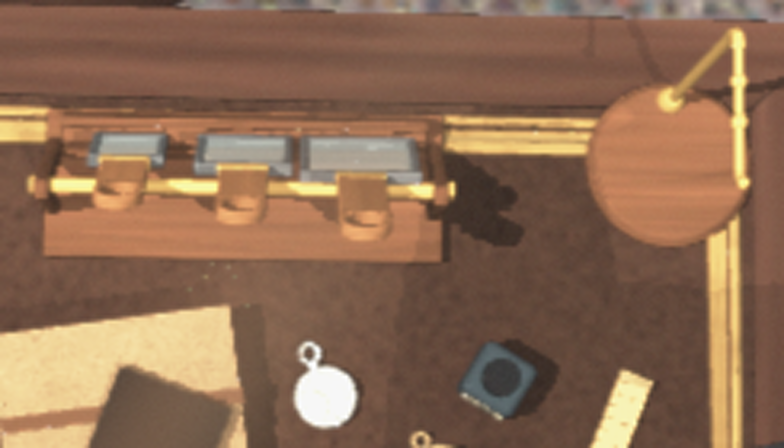

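View pics/c2.png

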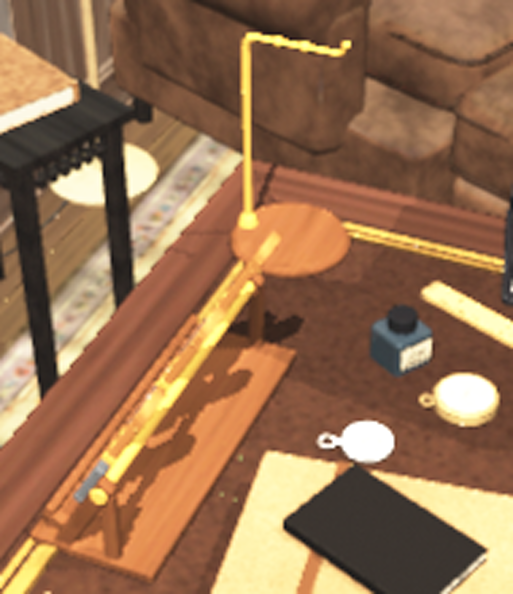

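The first crop shows the three handles over the rail: small at crop (122,180), medium (241,190) and large (362,205). The arm runs from (737,35) to (742,183), with the collars visible. The second crop shows the arm's collars and tip at (346,45), with the ink bottle and watch clear of the rest.

```bash
python3 - <<'E'
from h import *
P=pts("top",np.load("a_top_top.npz")["d"]);Q=pts("side",np.load("a_side_side.npz")["d"])
for X in(P,Q):
    m=(X[...,2]>234)&(X[...,2]<248)&(X[...,0]>556)&(X[...,0]<645)&(abs(X[...,1]+42)<20)
    p=X[m]; k=np.polyfit(p[:,0],p[:,1],1); print("arm slope",k[0].round(4),"y@606",np.polyval(k,606).round(1),"z med",np.median(p[:,2]).round(1))
    m=(X[...,2]>249)&(X[...,2]<262)&(X[...,0]>535)&(X[...,0]<565)&(abs(X[...,1]+42)<20); print("tip",X[m].mean(0).round(1),m.sum())
    m=(X[...,2]>225)&(X[...,0]>645)&(X[...,0]<670)&(abs(X[...,1]+42)<20); print("post",X[m].mean(0).round(1))
    # collars: tops
    m=(X[...,2]>243.5)&(X[...,2]<249)&(X[...,0]>575)&(X[...,0]<640)&(abs(X[...,1]+42)<20); print("collar xs",np.sort(X[m][:,0]).round())
    for n,y in(("L",205),("M",290),("S",375)):
        m=(abs(X[...,1]-y)<40)&(X[...,2]>102)&(X[...,2]<200)&(X[...,0]>480)&(X[...,0]<590); p=X[m]
        if m.sum()<10: print(n,m.sum());continue
        ys=p[:,1]; print(n,m.sum(),"y",np.percentile(ys,[2,98]).round(1),"mid",np.mean(np.percentile(ys,[2,98])).round(1),"x",p[:,0].min().round(),p[:,0].max().round(),"zmax",p[:,2].max().round(1))
        h=p[p[:,2]>p[:,2].max()-14]; print("   top part",h.mean(0).round(1)); 
        k=np.polyfit(p[:,2],p[:,0],1);print("   lean slope dx/dz",k.round(3))
m=(P[...,2]>84)&(P[...,2]<99)&(P[...,0]>550)&(P[...,0]<585)&((abs(P[...,1]-148)<12)|(abs(P[...,1]-245)<18)|(abs(P[...,1]-330)<18)|(abs(P[...,1]-420)<12))
p=P[m]; k=np.polyfit(p[:,1],p[:,0],1); print("rail x=",k, "x@290",np.polyval(k,290),np.median(p[:,2]), p[:,1].min(),p[:,1].max())
E
```

```text
arm slope -0.0082 y@606 -42.5 z med 241.2
tip [551.3 -41.7 252.3] 10
post [652.  -41.3 239.5]
collar xs [577. 582. 584. 588. 588. 591. 592. 595. 596. 604. 612. 614. 618. 619.
 620. 620. 623. 623. 625. 627. 633. 636.]
L 315 y [186.9 221.4] mid 204.1 x 517.0 577.0 zmax 198.9
   top part [521.5 203.1 190.8]
   lean slope dx/dz [-6.31000e-01  6.42555e+02]
M 247 y [273.5 308.7] mid 291.1 x 529.0 578.0 zmax 174.7
   top part [534.1 290.9 167.4]
   lean slope dx/dz [ -0.658 644.481]
S 179 y [362.7 397. ] mid 379.8 x 540.0 578.0 zmax 151.6
   top part [546.8 379.7 144.5]
   lean slope dx/dz [ -0.663 642.675]
arm slope -0.017 y@606 -41.5 z med 240.3
tip [548.8 -39.8 252.5] 5
post [652.5 -41.4 234.4]
collar xs [590. 592. 595. 597. 617. 621.]
L 159 y [194.  223.6] mid 208.8 x 515.0 576.0 zmax 194.5
   top part [521.2 209.8 188. ]
   lean slope dx/dz [-5.94000e-01  6.32698e+02]
M 143 y [282.  310.2] mid 296.1 x 527.0 574.0 zmax 170.7
   top part [534.  296.6 165.5]
   lean slope dx/dz [-5.74000e-01  6.29052e+02]
S 112 y [368.3 399.4] mid 383.8 x 540.0 575.0 zmax 149.0
   top part [546.3 385.7 143.2]
   lean slope dx/dz [-5.69000e-01  6.28127e+02]
rail x= [-5.69441661e-03  5.71046087e+02] x@290 569.3947065440815 90.49771199936686 136.13969105190543 431.71171036024725
```

Request:
step_arm(series=[0,0,45,-0.148,0.3,0,0,45,-0.148,0.3,20,44,0,0,0.3,20,44,0,0,0.3,20,44,0,0,0.3,20,44,0,0,0.3,20,44,0,0,0.3,20,44,0,0,0.3,20,44,0,0,0.3,20,44,0,0,0.3,20,44,0,0,0.3,20,44,0,0,0.3,20,44,0,0,0.3,20,44,0,0,0.3,34,50,0,0,0.3,34,50,0,0,0.3,34,50,0,0,0.3,34,50,0,0,0.3,0,0,0,0,0.3], squeeze=12)

```text
clock: 2.48
eef_pos: [537.6, 204.7, 317.9]
eef_rot: [3.141, 0.004, 0.004]
wrist_force: [0.9, -1.0, -0.5]
finger_gap: 65.6
finger_force: 0.0
```

Request:
step_arm(series=[0,0,-45,0,0.3,0,0,-45,0,0.3,1,0,-40,0,0.3,0,0,-23,0,0.3,0,0,0,0,0.3,0,0,0,0,1,0,0,0,0,1,0,0,0,0,1,0,0,0,0,1])

```text
clock: 3.6
eef_pos: [538.0, 202.2, 168.0]
eef_rot: [-3.141, -0.001, 0.001]
wrist_force: [-1.6, 1.2, 3.1]
finger_gap: 36.0
finger_force: 12.0
```

Request:
step_arm(series=[-5,0,9,0,1,-5,0,9,0,1,-5,0,9,0,1,-5,0,9,0,1,-5,0,9,0,1,-5,0,9,0,1,0,0,20,0,1,0,0,0,0,1,0,0,0,0,1])

```text
clock: 4.72
eef_pos: [507.6, 202.0, 240.7]
eef_rot: [3.141, 0.001, 0.001]
wrist_force: [-0.3, 0.1, -2.5]
finger_gap: 36.2
finger_force: 12.0
```

```bash
python3 - <<'E'
from h import *
for n in("side","top"):
    im,d=grab(n,"b_"+n)
    if n=="side": cv2.imwrite("pics/b1.png",cv2.resize(im[60:330,200:440],None,fx=2.2,fy=2.2,interpolation=cv2.INTER_CUBIC))
print(manip.read_state()["eef_pos"],manip.read_state()["wrist_force"])
E
```

```text
[507.59143122 201.94285094 240.59461058] [ 0.21115628 -0.36593514 -3.05700884]
```

View pics/b1.png

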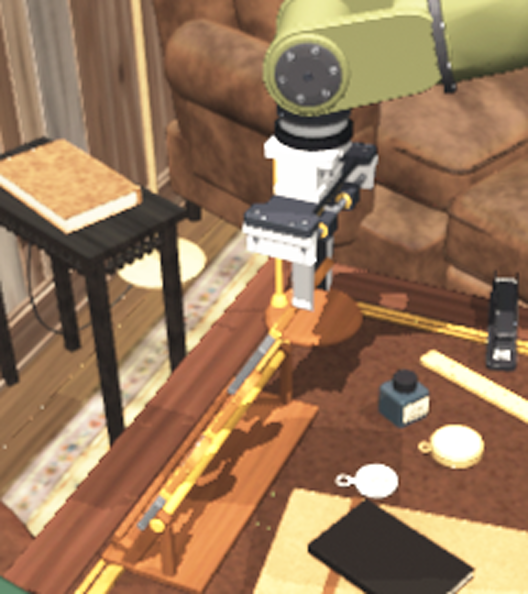

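The magnifier is held, its lens at (250,365) and the fingers at (305,290), and it is still tilted. I'll raise it and ease the grip so that it swings upright.

Request:
step_arm(series=[0,0,30,0,1,0,0,30,0,1,0,0,0,0,1,0,0,0,0,1], squeeze=6)

```text
clock: 5.32
eef_pos: [507.5, 201.9, 299.7]
eef_rot: [3.141, 0.002, 0.001]
wrist_force: [0.0, -0.6, -2.4]
finger_gap: 35.9
finger_force: 6.0
```

```bash
cat >> h.py <<'E'
def tilt(tag,yr=45):
    """lean of held magnifier (frame+handle points below the fingertips), hanging-plate line fit x(z) and frame foot"""
    s=manip.read_state(); t=s["eef_pos"]; im,d=grab("side",tag); X=pts("side",d)
    im2,d2=grab("top",tag+"t"); Y=pts("top",d2)
    for n,Z in(("side",X),("top",Y)):
        m=(abs(Z[...,1]-t[1])<yr)&(Z[...,2]<t[2]-32)&(Z[...,2]>t[2]-205)&(abs(Z[...,0]-t[0])<140)&(Z[...,2]>max(60,0))
        p=Z[m]
        if len(p)<8: print(n,len(p)); continue
        print(n,len(p))
        for lo in range(32,205,14):
            q=p[(p[:,2]<t[2]-lo)&(p[:,2]>t[2]-lo-14)]
            if len(q)>3: print("  dz",-lo-7,"dx med",np.round(np.percentile(q[:,0],[10,50,90])-t[0],1),"dy",np.round(np.percentile(q[:,1],[3,97])-t[1],1),len(q))
    print(t.round(1),s["finger_gap"],s["wrist_force"].round(2))
E
python3 -c "
from h import *
tilt('t1')"
```

```text
side 416
  dz -39 dx med [ 2.3  5.5 10.8] dy [-11.9  20.2] 31
  dz -53 dx med [ 5.5  8.9 14.8] dy [-10.   20.3] 36
  dz -67 dx med [10.6 13.4 20.5] dy [-13.4  20.9] 39
  dz -81 dx med [14.7 18.5 24. ] dy [-41.4  44. ] 73
  dz -95 dx med [19.8 24.2 28.3] dy [-39.4  44.8] 31
  dz -109 dx med [24.7 27.3 30.7] dy [-41.2  44.1] 44
  dz -123 dx med [29.4 31.4 35.2] dy [-41.1  44.6] 45
  dz -137 dx med [33.8 35.6 38.5] dy [-40.4  44.6] 42
  dz -151 dx med [38.3 40.7 44.3] dy [-40.9  44.5] 63
  dz -165 dx med [40.6 41.3 46. ] dy [-19.6  44.6] 11
top 0
[507.5 201.9 299.7] 35.94398798292974 [ 0.05 -0.56 -2.39]
```

Request:
step_arm(series=[0,0,0,0,1,0,0,0,0,1,0,0,0,0,1], squeeze=4)

```text
clock: 5.8
eef_pos: [507.8, 202.1, 301.3]
eef_rot: [3.142, 0.0, 0.001]
wrist_force: [0.4, 0.3, -1.3]
finger_gap: 35.9
finger_force: 4.0
```

```bash
python3 -c "
from h import *
tilt('t2')"
```

```text
side 405
  dz -39 dx med [ 1.9  5.3 11.1] dy [-1.  19.6] 32
  dz -53 dx med [ 6.3  8.9 14.8] dy [-12.1  19.8] 33
  dz -67 dx med [10.4 13.8 20.3] dy [-15.1  21. ] 37
  dz -81 dx med [14.2 18.4 23.8] dy [-39.4  43.6] 74
  dz -95 dx med [20.8 23.7 28.5] dy [-42.1  44.6] 27
  dz -109 dx med [25.  27.3 30. ] dy [-39.2  44.7] 49
  dz -123 dx med [29.8 31.9 33.9] dy [-40.3  44.5] 43
  dz -137 dx med [34.1 36.  40.9] dy [-39.3  44.8] 43
  dz -151 dx med [38.6 40.3 43.2] dy [-40.5  43.9] 56
  dz -165 dx med [40.7 41.6 45.2] dy [-13.6  43.9] 11
top 0
[507.8 202.1 301.3] 35.867457093283896 [ 0.42  0.34 -1.3 ]
```

Request:
step_arm(series=[-18,0,-35,0,1,0,0,-34,0,1,10,0,0,0,1,10,0,0,0,1,10,0,0,0,1,10,0,0,0,1,10,0,0,0,1,10,0,0,0,1,8,0,0,0,1,0,0,0,0,1], squeeze=6)

```text
clock: 7.15
eef_pos: [558.3, 202.0, 232.2]
eef_rot: [3.142, 0.0, 0.001]
wrist_force: [-0.3, 0.3, -2.4]
finger_gap: 35.9
finger_force: 6.0
```

```bash
python3 -c "
from h import *
tilt('t3')"
```

```text
side 624
  dz -39 dx med [-9.3 -7.8 -2.9] dy [-14.5  19.7] 42
  dz -53 dx med [-9.1 -7.9 -1.2] dy [-13.   19.3] 41
  dz -67 dx med [-8.5 -7.5 -1.4] dy [-12.1  19.2] 44
  dz -81 dx med [-8.7 -6.2  0.6] dy [-38.5  41.1] 92
  dz -95 dx med [-7.4 -5.1 -2.9] dy [-40.   43.7] 55
  dz -109 dx med [-5.8 -4.4 -3.5] dy [-38.8  43.6] 59
  dz -123 dx med [-6.2 -4.3 -2.9] dy [-38.4  44.6] 71
  dz -137 dx med [-4.9 -3.6  2.3] dy [-38.7  43.8] 73
  dz -151 dx med [-4.8 -3.5 -1.7] dy [-41.   44.5] 74
  dz -165 dx med [-5.8 -4.1 -1.8] dy [-39.   44.5] 73
top 123
  dz -53 dx med [-8.5 -8.4 -7.9] dy [-15.1  10. ] 11
  dz -67 dx med [-8.7 -7.9 -7.4] dy [-14.    9.4] 13
  dz -81 dx med [-8.  -6.5 -1.9] dy [-26.8  43.8] 27
  dz -95 dx med [-7.4 -6.2 -2.9] dy [-11.   43.5] 6
  dz -109 dx med [-6.2 -4.7 -4.1] dy [-32.3  32.3] 7
  dz -123 dx med [-5.2 -4.1 -3.2] dy [-27.9  42. ] 17
  dz -137 dx med [-5.2 -3.9 -3.3] dy [-23.9  41.8] 17
  dz -151 dx med [-3.8 -3.4 -2.9] dy [-18.6  -0.7] 9
  dz -165 dx med [-5.8 -3.8 -3.1] dy [-9.4 41.7] 14
[558.3 202.  232.2] 35.91139198986404 [-0.3   0.28 -2.4 ]
```

Request:
step_arm(series=[-20,0,0,0,1,-20,0,0,0,1,-20,0,10,0,1,0,0,20,0,1,0,-20,0,0,1,0,-40,0,0,1,0,-40,0,0,1,0,-40,0,0,1,0,-40,0,0,1,0,-40,0,0,1,0,-23,0,0,1,0,0,0,0,1,0,0,0,0,1], squeeze=8)

```text
clock: 8.88
eef_pos: [497.6, -40.8, 262.1]
eef_rot: [-3.141, 0.0, 0.001]
wrist_force: [0.4, 0.2, -1.3]
finger_gap: 35.7
finger_force: 8.0
```

```bash
cat >> h.py <<'E'
def held(tag,W,H,Lh):
    """held upright magnifier: frame (width W, height H) -> foot & frame-top z, mid y, hole"""
    s=manip.read_state(); t=s["eef_pos"]
    for n in("side","top"):
        im,d=grab(n,tag+n); Z=pts(n,d)
        m=(abs(Z[...,1]-t[1])<W/2+6)&(abs(Z[...,0]-t[0])<24)&(Z[...,2]<t[2]-32)&(Z[...,2]>20)
        p=Z[m]
        if len(p)<20: print(n,len(p)); continue
        w=p[abs(p[:,1]-t[1])>21]; k=np.polyfit(p[:,2]-t[2],p[:,0]-t[0],1)
        zz=np.percentile(w[:,2],[1,99]) if len(w) else (0,0)
        fo=np.percentile(p[:,2],1)
        print(n,len(p),"face x=",k.round(3),"frame z",zz.round(1),"foot",fo.round(1),"y",(np.percentile(w[:,1],[2,98])).round(1) if len(w) else 0)
        if len(w): print("  hole z from foot",(fo+Lh).round(1),"from frame top",(zz[1]+Lh-H).round(1))
    print(t.round(1),s["finger_gap"],s["wrist_force"].round(2))
E
python3 -c "
from h import *
held('l1',90,84,178)"
```

```text
side 487 face x= [-0.02  -6.962] frame z [ 93.  191.6] foot 94.9 y [-84.    7.4]
  hole z from foot 272.9 from frame top 285.6
top 46 face x= [0.03  1.021] frame z [ 95.3 129.5] foot 93.7 y [-17.7   6. ]
  hole z from foot 271.7 from frame top 223.5
[497.6 -40.8 262.1] 35.70853411966618 [ 0.43  0.24 -1.31]
```

Request:
step_arm(series=[8,0,-13,0,1,8,0,-13,0,1,0,0,0,0,1,10,0,0,0,1,10,0,0,0,1,10,0,0,0,1,10,0,0,0,1,10,0,0,0,1,10,0,0,0,1,0,0,0,0,1])

```text
clock: 10.22
eef_pos: [574.3, -40.9, 236.1]
eef_rot: [-3.142, 0.0, 0.001]
wrist_force: [-0.6, 0.4, -2.5]
finger_gap: 36.0
finger_force: 8.0
```

```bash
python3 -c "
from h import *
held('l2',90,84,178)
im=np.load('l2side_side.npz')['im']; cv2.imwrite('pics/l2c.png',cv2.resize(im[60:230,280:420],None,fx=3.4,fy=3.4,interpolation=cv2.INTER_CUBIC))"
```

```text
side 506 face x= [-0.025 -7.736] frame z [ 67.3 164.7] foot 68.7 y [-83.5   6.6]
  hole z from foot 246.7 from frame top 258.7
top 204 face x= [-0.015 -6.606] frame z [ 67.9 155.7] foot 67.2 y [-19.5   5.9]
  hole z from foot 245.2 from frame top 249.7
[574.3 -40.9 236.1] 35.98994534374661 [-0.56  0.42 -2.47]
```

View pics/l2c.png

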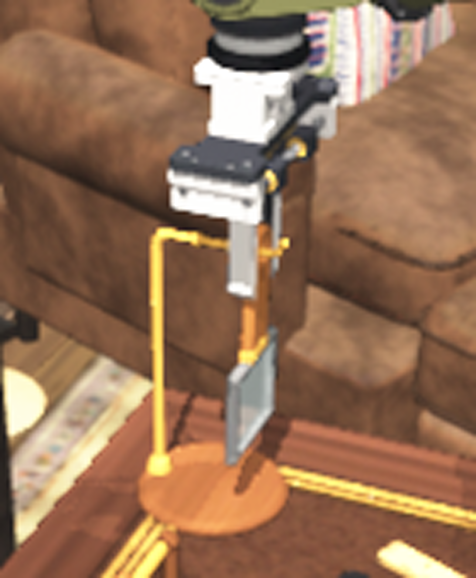

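The picture shows the magnifier with the arm through its hole: the tip at (285,243) is clear in front and the plate is nearly vertical. I'll go on to the rear seat.

Request:
step_arm(series=[10,0,0,0,1,10,0,0,0,1,10,0,0,0,1,10,-1,0,0,1,10,0,0,0,1,10,0,0,0,1,4,0,0,0,1,0,0,-6,0,1,0,0,-6,0,1,0,0,-3,0,1,0,0,0,0,1,0,0,0,0,0.3,0,0,0,0,0.3,0,0,0,0,0.3])

```text
clock: 12.08
eef_pos: [637.9, -41.9, 221.7]
eef_rot: [3.142, -0.0, 0.001]
wrist_force: [-0.5, -0.0, 0.5]
finger_gap: 62.3
finger_force: 0.0
```

```bash
python3 -c "
from h import *
held('l3',90,84,178)"
```

```text
side 656 face x= [-0.015 -6.245] frame z [ 52.2 137.1] foot 26.5 y [-87.2   3.9]
  hole z from foot 204.5 from frame top 231.1
top 281 face x= [-0.019 -9.498] frame z [ 52.9 140.1] foot 51.7 y [-20.7   2.2]
  hole z from foot 229.7 from frame top 234.1
[637.9 -41.9 221.7] 62.332517872534424 [-0.46 -0.02  0.47]
```

Request:
step_arm(series=[0,0,30,0,0.3,0,0,30,0,0.3,0,0,30,0,0.3,-11,42,0,0,0.3,-11,42,0,0,0.3,-11,42,0,0,0.3,-11,42,0,0,0.3,-11,42,0,0,0.3,-11,42,0,0,0.3,-11,42,0,0,0.3,-11,40,0,0,0.3,0,0,0,0,0.3])

```text
clock: 13.68
eef_pos: [548.9, 294.3, 311.3]
eef_rot: [-3.141, 0.0, 0.004]
wrist_force: [-0.4, 0.4, 0.5]
finger_gap: 65.8
finger_force: 0.0
```

```bash
python3 -c "
from h import *
print(manip.read_state()['eef_pos'])
Z=pts('side',grab('side','l4')[1])
m=(Z[...,0]>618)&(Z[...,0]<650)&(abs(Z[...,1]+42)<55)&(Z[...,2]>30)&(Z[...,2]<215);p=Z[m]
w=p[abs(p[:,1]+42)>22]
print(np.polyfit(p[:,2],p[:,0],1),np.percentile(p[:,2],1),np.percentile(w[:,1],[2,98]),np.median(p[:,0]))"
```

```text
[548.9356484  294.26801771 311.27926165]
[-4.40813617e-03  6.30276395e+02] 53.451670947089085 [-88.21315934   4.44767205] 629.2806578594907
```

Request:
step_arm(series=[0,0,-45,0,0.3,0,0,-45,0,0.3,1,0,-45,0,0.3,0,0,-29,0,0.3,0,0,0,0,0.3,0,0,0,0,1,0,0,0,0,1,0,0,0,0,1,0,0,0,0,1], squeeze=12)

```text
clock: 14.85
eef_pos: [551.1, 292.1, 148.1]
eef_rot: [-3.141, -0.001, 0.001]
wrist_force: [-0.6, -0.9, 3.1]
finger_gap: 35.6
finger_force: 12.0
```

Request:
step_arm(series=[-5,0,9,0,1,-5,0,9,0,1,-5,0,9,0,1,-5,0,9,0,1,-5,0,9,0,1,-5,0,9,0,1,-10,0,26,0,1,-20,0,0,0,1,-11,0,-20,0,1,0,0,-20,0,1,0,0,0,0,1,10,0,0,0,1,10,0,0,0,1,10,0,0,0,1,10,0,0,0,1,10,0,0,0,1], squeeze=8)

```text
clock: 16.85
eef_pos: [530.5, 292.0, 187.4]
eef_rot: [3.142, 0.0, 0.001]
wrist_force: [-0.9, 0.2, -1.4]
finger_gap: 35.9
finger_force: 8.0
```

Request:
step_arm(series=[10,0,0,0,1,10,0,0,0,1,10,0,0,0,1,0,0,0,0,1], squeeze=7)

```text
clock: 17.35
eef_pos: [560.5, 292.0, 187.2]
eef_rot: [-3.142, -0.0, 0.0]
wrist_force: [0.5, -0.3, -1.8]
finger_gap: 36.0
finger_force: 7.0
```

```bash
python3 -c "
from h import *
tilt('m1',37)"
```

```text
side 433
  dz -39 dx med [-11.2 -10.   -3.1] dy [-13.   19.6] 49
  dz -53 dx med [-10.7  -9.5  -2.4] dy [-10.4  18.9] 44
  dz -67 dx med [-11.1  -9.3  -2.8] dy [-16.7  27.2] 57
  dz -81 dx med [-9.9 -7.2 -2.5] dy [-33.1  36.6] 72
  dz -95 dx med [-8.5 -6.2  4.8] dy [-31.7  36.4] 93
  dz -109 dx med [-8.3 -6.  -4.9] dy [-33.2  36.9] 63
  dz -123 dx med [-7.8 -5.8 -4.2] dy [-34.1  36.6] 55
top 59
  dz -39 dx med [-11.2 -10.6 -10.3] dy [-9.4 15.8] 8
  dz -53 dx med [-10.6 -10.3  -9.4] dy [-2.4 17.1] 9
  dz -67 dx med [-10.2  -9.5  -6.7] dy [-4.1 24.5] 14
  dz -81 dx med [-8.6 -5.8 -3.9] dy [21.1 25.6] 5
  dz -95 dx med [-7.2 -6.8 -6.6] dy [ 3.  26.7] 6
  dz -109 dx med [-6.4 -5.9 -5.7] dy [11.3 30.5] 7
  dz -123 dx med [-6.4 -5.9 -5.3] dy [ 8.7 29.1] 10
[560.5 292.  187.2] 36.04879400030332 [ 0.47 -0.33 -1.76]
```

Request:
step_arm(series=[-20,0,0,0,1,-20,0,0,0,1,-20,0,25,0,1,0,0,40,0,1,0,-20,10,0,1,0,-40,0,0,1,0,-40,0,0,1,0,-40,0,0,1,0,-40,0,0,1,0,-40,0,0,1,0,-40,0,0,1,0,-40,0,0,1,0,-33,0,0,1,0,0,0,0,1,0,0,0,0,1], squeeze=8)

```text
clock: 19.32
eef_pos: [499.5, -40.9, 261.9]
eef_rot: [-3.141, 0.001, 0.0]
wrist_force: [-0.7, 0.3, -1.9]
finger_gap: 35.9
finger_force: 8.0
```

```bash
python3 -c "
from h import *
held('m2',74,70,152)"
```

```text
side 364 face x= [-0.03  -9.489] frame z [118.1 206.6] foot 119.3 y [-74.8  -0.8]
  hole z from foot 271.3 from frame top 288.6
top 30 face x= [ -0.039 -11.181] frame z [115.1 125.7] foot 115.0 y [-17.9 -12.3]
  hole z from foot 267.0 from frame top 207.7
[499.5 -40.9 261.9] 35.94229886396249 [-0.7   0.29 -1.93]
```

Request:
step_arm(series=[8,0,-12,0,1,8,0,-12,0,1,0,0,0,0,1,10,0,0,0,1,10,0,0,0,1,10,0,0,0,1,10,0,0,0,1,10,0,0,0,1,10,0,0,0,1,0,0,0,0,1])

```text
clock: 20.68
eef_pos: [576.3, -40.9, 238.2]
eef_rot: [-3.142, 0.0, 0.001]
wrist_force: [-0.2, 0.1, -1.5]
finger_gap: 36.1
finger_force: 8.0
```

```bash
python3 -c "
from h import *
held('m3',74,70,152)
im=np.load('m3side_side.npz')['im']; cv2.imwrite('pics/m3c.png',cv2.resize(im[60:230,280:420],None,fx=3.4,fy=3.4,interpolation=cv2.INTER_CUBIC))"
```

```text
side 374 face x= [-0.031 -9.874] frame z [ 93.1 171.5] foot 93.5 y [-75.9  -1. ]
  hole z from foot 245.5 from frame top 253.5
top 166 face x= [-0.027 -8.804] frame z [ 94.1 166.6] foot 24.3 y [-19.7  -2.2]
  hole z from foot 176.3 from frame top 248.6
[576.3 -40.9 238.2] 36.050759375880304 [-0.17  0.09 -1.49]
```

View pics/m3c.png

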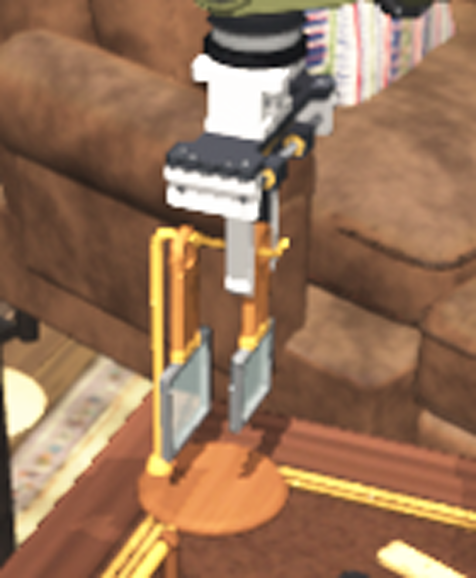

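The picture shows the large one hanging straight at the rear (frame at 187,395), and the medium one on the arm behind the tip at (285,243).

Request:
step_arm(series=[10,0,0,0,1,10,0,0,0,1,10,0,0,0,1,5,0,0,0,1,0,0,0,0,1,0,0,-6,0,1,0,0,-6,0,1,0,0,-3,0,1,0,0,0,0,1,0,0,0,0,0.3,0,0,0,0,0.3,0,0,0,0,0.3])

```text
clock: 22.28
eef_pos: [610.9, -41.0, 223.7]
eef_rot: [3.142, -0.0, 0.001]
wrist_force: [-0.2, 0.2, -0.3]
finger_gap: 62.5
finger_force: 0.0
```

```bash
cat >> h.py <<'E'
def hang(tag):
    Z=pts('side',grab('side',tag)[1])
    for n,x,W,L in(("L",634,90,178),("M",606,74,152),("S",578,58,126)):
        m=(abs(Z[...,0]-x)<14)&(abs(Z[...,1]+42)<55)&(Z[...,2]>30)&(Z[...,2]<190);p=Z[m]
        if len(p)<30: print(n,len(p)); continue
        w=p[abs(p[:,1]+42)>22]
        print(n,len(p),"slope",np.polyfit(p[:,2],p[:,0],1)[0].round(3),"hole z",(np.percentile(p[:,2],2)+L).round(1),"y",np.percentile(w[:,1],[2,98]).mean().round(1),"x",(np.median(p[:,0])+5).round(1))
E
python3 -c "
from h import *
hang('m4');print(manip.read_state()['eef_pos'])"
```

```text
L 437 slope -0.005 hole z 232.4 y -38.8 x 634.6
M 378 slope -0.002 hole z 231.2 y -41.7 x 604.4
S 0
[610.90312381 -40.95077621 223.59350294]
```

Request:
step_arm(series=[0,0,30,0,0.3,0,0,30,0,0.3,0,0,30,0,0.3,-5,42,0,0,0.45,-5,42,0,0,0.45,-5,42,0,0,0.45,-5,42,0,0,0.45,-5,42,0,0,0.45,-5,42,0,0,0.45,-5,42,0,0,0.45,-5,42,0,0,0.45,-5,42,0,0,0.45,-4,43,0,0,0.45,0,0,0,0,0.45,0,0,0,0,0.45])

```text
clock: 24.2
eef_pos: [562.0, 379.6, 313.3]
eef_rot: [3.141, 0.0, 0.001]
wrist_force: [-0.2, 0.5, -0.0]
finger_gap: 51.6
finger_force: 0.0
```

```bash
python3 -c "
from h import *
hang('s0');print(manip.read_state()['eef_pos'],manip.read_state()['finger_gap'])"
```

```text
L 448 slope -0.011 hole z 232.8 y -36.6 x 634.6
M 384 slope -0.009 hole z 232.0 y -41.3 x 605.2
S 0
[562.13211198 379.21726042 313.56348938] 51.918563209404596
```

Request:
step_arm(series=[0,1,-42,0,0.45,0,0,-42,0,0.45,0,0,-42,0,0.45,0,0,-42,0,0.45,0,0,-18,0,0.45,0,0,0,0,0.45,0,0,0,0,1,0,0,0,0,1,0,0,0,0,1,0,0,0,0,1], squeeze=12)

```text
clock: 25.5
eef_pos: [562.4, 381.3, 129.0]
eef_rot: [-3.141, -0.002, 0.001]
wrist_force: [-0.8, -0.3, 7.2]
finger_gap: 35.8
finger_force: 12.0
```

Request:
step_arm(series=[-5,0,9,0,1,-5,0,9,0,1,-5,0,9,0,1,-5,0,9,0,1,-5,0,9,0,1,-5,0,9,0,1,-10,0,20,0,1,-20,0,0,0,1,-20,0,-12,0,1,0,0,-14,0,1,0,0,0,0,1,10,0,0,0,1,10,0,0,0,1,10,0,0,0,1,10,0,0,0,1,10,0,0,0,1], squeeze=8)

```text
clock: 27.5
eef_pos: [532.5, 381.0, 175.4]
eef_rot: [3.142, 0.0, 0.001]
wrist_force: [-1.7, 0.2, -0.9]
finger_gap: 36.3
finger_force: 8.0
```

Request:
step_arm(series=[10,0,0,0,1,10,0,0,0,1,10,0,0,0,1,0,0,0,0,1], squeeze=7)

```text
clock: 28.0
eef_pos: [562.5, 380.9, 175.2]
eef_rot: [3.142, -0.0, 0.0]
wrist_force: [-0.6, 0.6, -1.4]
finger_gap: 36.0
finger_force: 7.0
```

```bash
python3 -c "
from h import *
tilt('s1',30)"
```

```text
side 407
  dz -39 dx med [-12.2 -11.1  -5.6] dy [-14.7  19.3] 51
  dz -53 dx med [-12.4 -10.8  -5.5] dy [-15.7  19.1] 57
  dz -67 dx med [-12.2 -10.6  -3.6] dy [-23.7  29.4] 76
  dz -81 dx med [-10.6  -8.6   4.4] dy [-26.6  29.8] 82
  dz -95 dx med [-10.5  -8.8  -5.7] dy [-25.5  29.6] 76
  dz -109 dx med [-11.2  -8.6  -6.9] dy [-25.1  29.1] 65
top 25
  dz -39 dx med [-11.7 -11.5 -11.2] dy [ 9.3 15.9] 4
  dz -67 dx med [-11.5  -9.5  -5.4] dy [19.4 28.2] 16
[562.5 380.9 175.2] 35.98570010727737 [-0.64  0.63 -1.44]
```

Request:
step_arm(series=[-20,0,0,0,1,-20,0,0,0,1,-23,0,37,0,1,0,0,40,0,1,0,-20,10,0,1,0,-42,0,0,1,0,-42,0,0,1,0,-42,0,0,1,0,-42,0,0,1,0,-42,0,0,1,0,-42,0,0,1,0,-42,0,0,1,0,-42,0,0,1,0,-42,0,0,1,0,-24,0,0,1,0,0,0,0,1,0,0,0,0,1], squeeze=8)

```text
clock: 30.22
eef_pos: [498.4, -40.7, 261.8]
eef_rot: [-3.141, 0.001, 0.001]
wrist_force: [0.6, 0.7, -0.5]
finger_gap: 35.8
finger_force: 8.0
```

```bash
python3 -c "
from h import *
held('s2',58,56,126)"
```

```text
side 270 face x= [-2.000e-03 -9.233e+00] frame z [141.1 216.5] foot 141.3 y [-68.1  -8.6]
  hole z from foot 267.3 from frame top 286.5
top 33 face x= [ 8.000e-03 -8.671e+00] frame z [138.  185.6] foot 138.1 y [-19.3 -11.6]
  hole z from foot 264.1 from frame top 255.6
[498.4 -40.7 261.8] 35.77313671851223 [ 0.62  0.7  -0.47]
```

Request:
step_arm(series=[8,0,-10,0,1,8,0,-10,0,1,0,0,0,0,1,10,0,0,0,1,10,0,0,0,1,10,0,0,0,1,10,0,0,0,1,10,0,0,0,1,10,0,0,0,1,7,0,0,0,1,0,0,0,0,1])

```text
clock: 31.7
eef_pos: [582.1, -41.0, 242.2]
eef_rot: [-3.142, 0.0, 0.001]
wrist_force: [-0.6, -0.0, -0.5]
finger_gap: 36.0
finger_force: 8.0
```

```bash
python3 -c "
from h import *
held('s3',58,56,126)
im=np.load('s3side_side.npz')['im']; cv2.imwrite('pics/s3c.png',cv2.resize(im[60:230,280:420],None,fx=3.4,fy=3.4,interpolation=cv2.INTER_CUBIC))"
```

```text
side 612 face x= [-0.137 -7.295] frame z [ 78.  204.2] foot 79.3 y [-69.6  -6.3]
  hole z from foot 205.3 from frame top 274.2
top 124 face x= [ -0.093 -16.213] frame z [ 69.3 179.1] foot 21.0 y [-19.7  -9.8]
  hole z from foot 147.0 from frame top 249.1
[582.1 -41.  242.2] 35.97092561623971 [-0.59 -0.02 -0.55]
```

View pics/s3c.png

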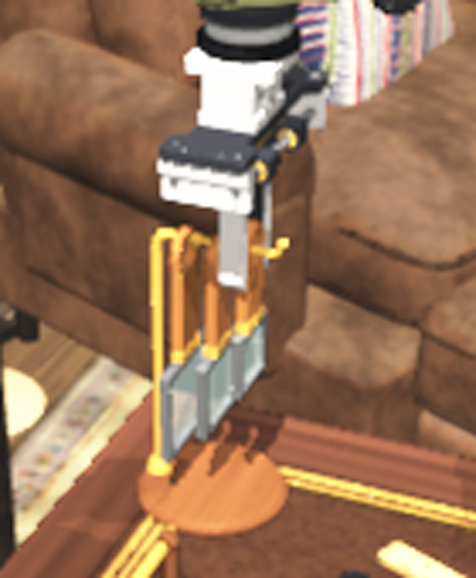

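The picture shows all three on the arm, with the small one (frame at 250,355) still gripped and past the tip at (285,243). I'll lower and release it.

Request:
step_arm(series=[0,0,-6,0,1,0,0,-6,0,1,0,0,-3,0,1,0,0,0,0,1,0,0,0,0,0.3,0,0,0,0,0.3,0,0,0,0,0.3,0,0,0,0,0.3,0,0,30,0,0.3,0,0,30,0,0.3,0,0,30,0,0.3,-30,0,30,0,0.3,-30,0,0,0,0.3,-30,0,0,0,0.3,0,0,0,0,0.3,0,0,0,0,0.3,0,0,0,0,0.3,0,0,0,0,0.3])

```text
clock: 34.05
eef_pos: [492.2, -41.0, 347.1]
eef_rot: [-3.141, 0.001, 0.001]
wrist_force: [0.9, 0.6, -0.2]
finger_gap: 65.9
finger_force: 0.0
```

```bash
python3 -c "
from h import *
hang('e1');hang('e2');print(manip.read_state()['eef_pos'])
im=np.load('e2_side.npz')['im']; cv2.imwrite('pics/e2c.png',cv2.resize(im[100:300,280:440],None,fx=2.9,fy=2.9,interpolation=cv2.INTER_CUBIC))"
```

```text
L 446 slope -0.014 hole z 232.1 y -36.9 x 634.8
M 349 slope -0.013 hole z 231.7 y -38.7 x 605.3
S 254 slope -0.0 hole z 231.9 y -41.3 x 577.0
L 447 slope -0.008 hole z 232.2 y -37.0 x 634.5
M 347 slope -0.012 hole z 231.7 y -38.3 x 605.3
S 251 slope -0.008 hole z 231.1 y -40.0 x 577.1
[492.07749102 -40.92868953 347.16943854]
```

View pics/e2c.png

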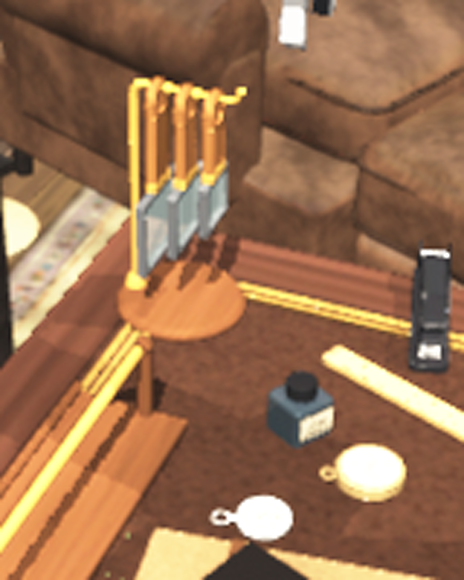

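The picture shows all three hanging straight in their seats (handles near (157,130), (182,130) and (213,130)). The gripper is clear and the bystanders have not moved.

```bash
python3 -c "
from cell import manip
print(manip.sign_off())"
```

```text
the job is handed in; nothing more can be done
None
```

All three magnifiers hang straight and released in their own seats (largest at the rear, medium in the middle, smallest in front), the ink bottle and pocket watch look unmoved, and I handed the job in at about 34 s; no verdict came back.

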